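# Lay the panel meter in the test cradle, dial up

### The job

Two black panel meters lie on the desk: one on its back with its pale dial up, the other on its face with the dial hidden. Put the one that lies dial up into the pocket of the blue test cradle, lying flat on the pocket's floor, dial up, its long side along the pocket's long side. Set it down rather than drop it, and leave the dial-down meter where it is.

Things in the scene. Friction and masses are not known exactly. Their poses are not given: they have to be found in the camera images.
- meter_up: The panel meter that lies dial up: black rectangular case 52 mm (its x) by 62 mm (its y), 22 mm high, with a pale raised dial window on top, about 42 x 52 mm, up to 29 mm. About 0.12 kg, loose. Origin at the centre of its back (underside); z points out of the dial, so up. Grip it across the case's flat sides, 0 to 22 mm above the origin.
- meter_down: A second meter of the same kind and size, lying on its face, dial hidden, flat black back up. Origin at the centre of its back, which is now on top, 29 mm above the desk; its z points down. Loose; leave it alone. Between meters and cradle stands fixed clutter up to 132 mm high (a red can): carry things over it; the laptop front beyond the meters is 40 mm high.
- cradle: Blue plastic cradle, fixed on a 1.8 mm red card. Plate 94 mm (x) by 132 mm (y -52 to +80), 5 mm thick. Origin: plate's underside, below the pocket's centre; z up. Pocket 66 (x) by 78 mm (y), floor 5 mm above the origin. Only its four corners are walled (6 mm thick, 10 mm above the floor); the sides are open between for fingers: 46 mm gaps facing x, 38 mm facing y. Two posts 18 mm high at x +-30, y +64.

How it is judged:
By the outcome, as a careful person would: the job done as asked, in the order asked, and still so for the second after the job is handed in, with the robot touching nothing.
It also fails if it takes over 40 s, if anything falls off the work surface, if the arm or the gripper's body presses on something with over 40 N, if the wrist force passes 120 N, or if a joint passes its speed limit or range.

### The arm

A 7-joint arm with a two-finger parallel gripper is mounted at the origin on a cart in front of the work surface, level with it; the furniture and walls round the work are solid. World frame = base frame: x ahead of the robot, y to its left, z up, the work surface at z = 0. Lengths are in mm, angles in rad, forces in N, time in s.
With the tool pointing down it reaches from about 400 to 875 mm from the base axis. Payload 4.4 kg.
Tool frame: the origin (TCP) lies at the very end of the fingers, on their centre line; the grasp point (between the pads) lies 19 mm behind it (ctrl.grasp_offset is the distance from the TCP to the grasp point, in mm); z points along the fingers, y is the line along which they close (so a half turn about z gives the same grasp; the last joint's range is limited). The gripper opens to 85 mm and grips with 20 to 120 N. Pads are 22 mm wide; open, the fingers measure 114 mm over their backs; the gripper's body (76 mm by 85 mm) begins 54 mm behind the grasp point. The pads swing forward as they close: fully open they stand 13 mm farther back than shut.
Start: joints at [1.103, 0.628, 0.038, 1.517, -0.027, 0.996, -0.02], TCP at [254.227, -598.236, 231.313] pointing down, gripper open.
Joint ranges: [-3.06, 3.06], [-0.37, 2.12], [-1.25, 1.32], [0.18, 2.47], [-1.1, 4.24], [0.23, 1.98], [-2.94, 2.94]. Speed limits (rad/s): [2.57, 2.57, 3.14, 3.14, 3.14, 3.14, 3.14].

### API

Orientations are given as [roll, pitch, yaw] about the fixed x, y, z axes, in that order (R = Rz(yaw) Ry(pitch) Rx(roll)).
In Python, from cell import status, cams, ctrl gives the robot as it stands.
- The arm moves only by the tool move_arm, never from a script. Its argument "plan" is a list of rows, each a list of 3 entries, a list of its own where there are three numbers: the shift along the world's x, y, z in mm, then the turn, a rotation vector about the world's x, y, z in degrees, then the opening, from 0 (shut) to 1 (fully open). In form: [[[x, y, z], [wx, wy, wz], gripper], ...]. A call has 1 to 10 rows; each row shifts and turns the commanded pose from where the row before left it; what a row does not reach is not made up. A row lasts 1/8 s, in which the tool goes at most 62.5 mm and 10.7 degrees, less where a joint would pass 70% of its speed; a pose out of reach is approached as far as the arm can. A call with a gripper value outside its range is refused whole. The fingers move at their own pace and stop on an object; the grip force is fixed at half the most. Time passes only in rows, so rows that do not move let the fingers close. It gives the time, the measured TCP pose, the force, the opening and the grip force at its end, in the units of the state.
- status.read_state(): the state, without advancing time (a new reading comes with each control period).
- cams.get_image(name): name is "scene" or "top" or "wrist"; returns the picture (384x512x3 uint8, blue, green, red); there is no depth.
- cams.camera_params(name): a dict with "K" (3x3 intrinsics, pixels), "pose" (4x4, takes a point from camera to world coordinates); the wrist camera has in their place "tool_from_camera" (4x4, takes a point from camera to tool coordinates, whose origin is the TCP and whose axes are the flange's). Camera axes: x right, y down, z forward; pixel columns grow to the right and rows downward; lengths in mm; the calibration is good to about 2 mm. A picture is of the moment at which its call begins: read the wrist's pose just before it. camera_params takes no time and is no camera call.
- ctrl.finish_job(): hands the job in; it is judged then, once.
The state is a dict: "clock": time; "qpos": joint angles; "qd": joint speeds; "tau": joint torques, N m; "eef_pos": TCP position; "tool_rot": TCP orientation; "force": force on the tool from outside, world axes, zero at the start; "torque": the same for the moment, N m; "width": finger opening in mm; "gripper_force": force on a finger pad.
Only numpy, scipy, OpenCV 4.12 (cv2) and the standard library are available. Lean on these libraries where they do the work, as an engineer would, in place of code of your own. Each camera call takes 0.05 s, during which the arm holds its last target. There are 200 camera calls.

## Working session

There is one attempt and no reset: what is moved stays moved. The work goes in short steps, Python scripts to look and compute and a tool call to move; the robot and the scene stay as the last step left them, time stands still between calls to the robot, and variables do not carry over. Pictures are saved under pics/ and viewed, at most 10 in all, crops included, and the job is handed in when it is done.

Besides the shell and the picture viewer there is one more tool, called by a JSON object that holds its "name" and its "arguments". move_arm: Moves the arm, as the interface text tells. Its arguments: {"type":"object","properties":{"plan":{"type":"array","items":{"type":"array"}}},"required":["plan"]}

```bash
mkdir -p pics; python3 - <<'E'
from cell import status,cams,ctrl
import cv2,numpy as np
s=status.read_state();print(s['clock'],s['eef_pos'],s['tool_rot'],s['width'],ctrl.grasp_offset)
a=cams.get_image('top');b=cams.get_image('scene')
cv2.imwrite('pics/top0.png',a);cv2.imwrite('pics/scene0.png',b)
for n in('top','scene'):
  p=cams.camera_params(n);print(n,np.round(p['K'],1).tolist(),np.round(p['pose'],3).tolist())
E
```

```text
0.0 [ 253.9805751  -597.64140358  230.38387065] [-3.13967842e+00  2.81531745e-05  4.01781085e-01] 85.52761559081881 18.700000000000003
top [[454.8, 0.0, 257.0], [0.0, 454.8, 189.3], [0.0, 0.0, 1.0]] [[-0.026, -0.981, 0.19, 261.121], [-1.0, 0.024, -0.012, -125.491], [0.007, -0.19, -0.982, 1056.138], [0.0, 0.0, 0.0, 1.0]]
scene [[436.0, 0.0, 252.6], [0.0, 436.0, 192.4], [0.0, 0.0, 1.0]] [[-0.516, -0.451, 0.728, -406.211], [-0.856, 0.276, -0.436, 367.988], [-0.005, -0.849, -0.529, 663.302], [0.0, 0.0, 0.0, 1.0]]
```

View pics/top0.png

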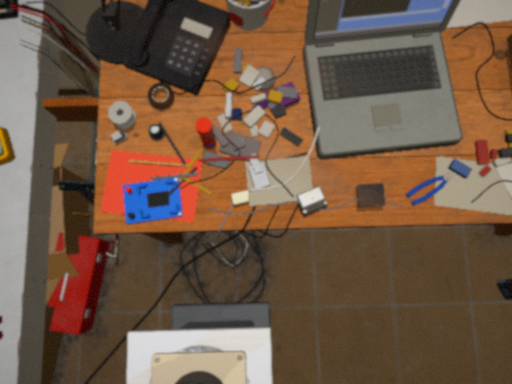

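View pics/scene0.png

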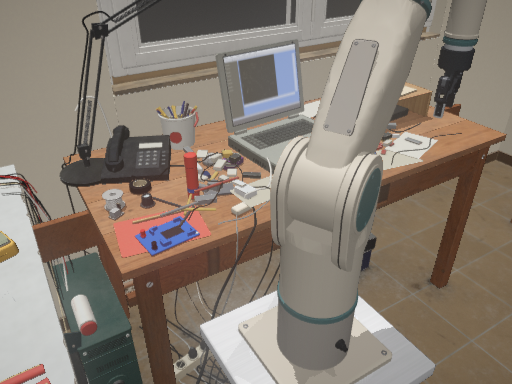

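The top view shows the dial-up meter at about (312,200), the dial-down meter at (370,196), the blue cradle at (153,199) and the red can at (205,132). Next I'll measure these.

```bash
cat > h.py <<'E'
from cell import status,cams,ctrl
import cv2,numpy as np
from scipy.spatial.transform import Rotation as R
def campose(n):
    p=cams.camera_params(n)
    if 'pose' in p: return p['K'],p['pose']
    s=status.read_state();T=np.eye(4);T[:3,:3]=R.from_euler('xyz',s['tool_rot']).as_matrix();T[:3,3]=s['eef_pos']
    return p['K'],T@p['tool_from_camera']
def ray(K,P,uv,z):
    uv=np.atleast_2d(np.array(uv,float));d=np.c_[uv,np.ones(len(uv))]@np.linalg.inv(K).T@P[:3,:3].T
    o=P[:3,3];return o+d*((z-o[2])/d[:,2])[:,None]
def proj(K,P,X):
    X=(np.atleast_2d(X)-P[:3,3])@P[:3,:3]@K.T;return X[:,:2]/X[:,2:]
def rect(mask,K,P,z,roi):
    m=np.zeros_like(mask);x0,y0,x1,y1=roi;m[y0:y1,x0:x1]=mask[y0:y1,x0:x1]
    c=max(cv2.findContours(m,cv2.RETR_EXTERNAL,cv2.CHAIN_APPROX_NONE)[0],key=cv2.contourArea)
    w=ray(K,P,c[:,0,:],z)[:,:2].astype(np.float32)
    r=cv2.minAreaRect(w);return r,cv2.contourArea(c)
E
python3 - <<'E'
from h import *
a=cv2.imread('pics/top0.png');K,P=campose('top')
hsv=cv2.cvtColor(a,cv2.COLOR_BGR2HSV)
blue=cv2.inRange(hsv,(100,120,60),(125,255,255))
print('cradle',rect(blue,K,P,6.8,(110,160,200,230)))
g=a.max(2)
print('dial',rect(cv2.inRange(a,(140,140,140),(255,255,255)),K,P,29,(295,180,335,220)))
print('case',rect(cv2.inRange(g,0,70),K,P,22,(295,180,335,220)))
print('down',rect(cv2.inRange(g,0,70),K,P,29,(345,175,395,220)))
print('px',ray(K,P,[[312,200],[370,196],[153,199]],20))
t=cv2.resize(a[165:235,290:400],None,fx=7,fy=7,interpolation=cv2.INTER_CUBIC)[:490,:770]
u=cv2.resize(a[145:230,100:220],None,fx=6,fy=6,interpolation=cv2.INTER_CUBIC)
cv2.imwrite('pics/c1.png',t);cv2.imwrite('pics/c2.png',u)
E
```

```text
cradle (((445.53717041015625, 107.82475280761719), (93.73212432861328, 129.63121032714844), 7.085514545440674), 1947.5)
dial (((440.53228759765625, -260.19921875), (32.68260955810547, 54.1651611328125), 23.44763946533203), 290.0)
case (((408.258544921875, -265.0259704589844), (3.260014533996582, 25.97503662109375), 22.45893669128418), 5.5)
down (((446.6610107421875, -403.9034118652344), (43.79328536987305, 32.78617858886719), 88.57565307617188), 95.5)
px [[ 432.96755914 -264.22983156   20.        ]
 [ 438.98364201 -399.19051573   20.        ]
 [ 444.51491144  102.6876457    20.        ]]
```

View pics/c1.png

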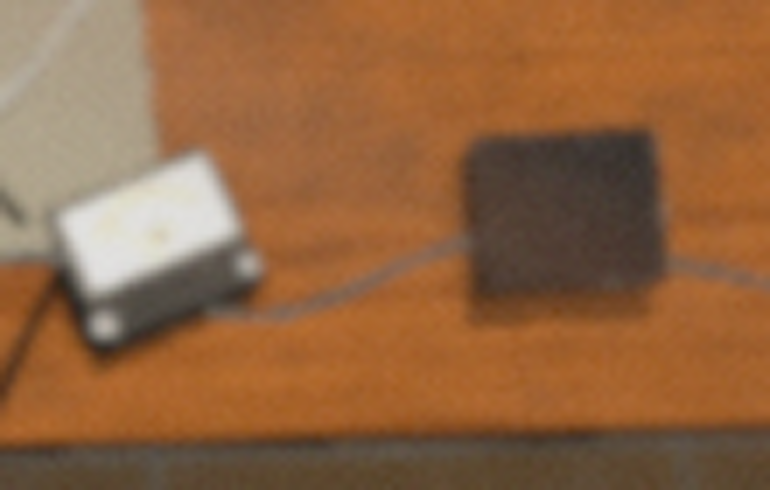

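View pics/c2.png

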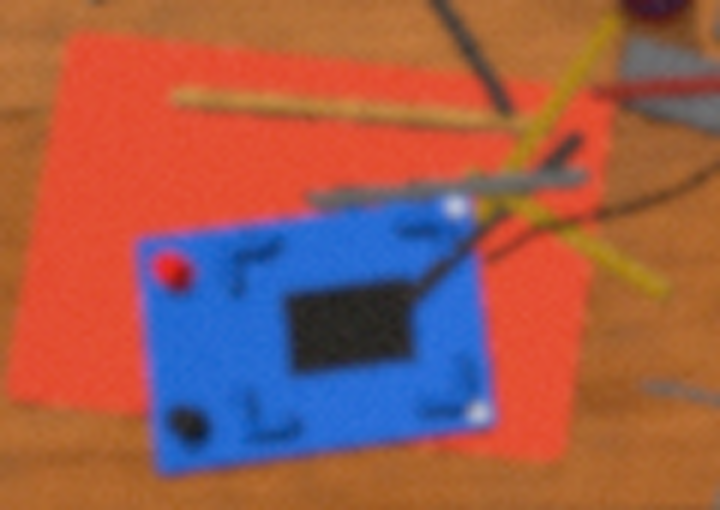

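Crop 1 shows the dial-up meter centred at about px (313,201), with its short side about 24° from world x. Crop 2 shows the cradle plate with its posts on the image left (world +y) and yaw about 7°. The plate size of 94x130 matches the spec. I'm moving to a hover over the meter with the fingers closing along its short side, then I'll refine with the wrist camera.

{"name": "move_arm", "arguments": {"plan": [[[20,37,0],[0,0,10.1],1],[[20,37,0],[0,0,10.1],1],[[20,37,0],[0,0,10.1],1],[[20,37,0],[0,0,10.1],1],[[20,37,0],[0,0,10.1],1],[[20,37,0],[0,0,10.1],1],[[20,37,0],[0,0,10.1],1],[[20,37,0],[0,0,10.1],1],[[19,37,0],[0,0,10.1],1],[[0,0,0],[0,0,0],1]]}}

```text
clock: 1.35
eef_pos: [434.9, -261.6, 231.4]
tool_rot: [3.14, -0.001, 1.995]
force: [-0.4, -0.7, 0.6]
width: 85.3
gripper_force: 0.0
```

```bash
python3 - <<'E'
from h import *
K,P=campose('wrist');s=status.read_state();w=cams.get_image('wrist');cv2.imwrite('pics/w1.png',w)
np.savez('w1',K=K,P=P)
print(s['eef_pos'],np.degrees(s['tool_rot']),s['qpos']);print(K,P)
print(proj(K,P,[433,-265,22]))
E
```

```text
[ 434.86614747 -261.62428078  231.35345265] [ 1.79904090e+02 -8.45370762e-02  1.14322228e+02] [ 0.78912925  0.45207616 -0.42822492  1.90041734  0.24304762  0.83998105
  0.66000111]
[[313.57807128   0.         257.27051685]
 [  0.         313.57807128 188.90498061]
 [  0.           0.           1.        ]] [[ 9.10856843e-01  3.96883020e-01  1.13241683e-01  4.06368673e+02]
 [ 4.12719153e-01 -8.76987772e-01 -2.46079962e-01 -1.99977730e+02]
 [ 1.64661302e-03  2.70880629e-01 -9.62611538e-01  3.74865105e+02]
 [ 0.00000000e+00  0.00000000e+00  0.00000000e+00  1.00000000e+00]]
[[254.50824686 164.43420883]]
```

View pics/w1.png

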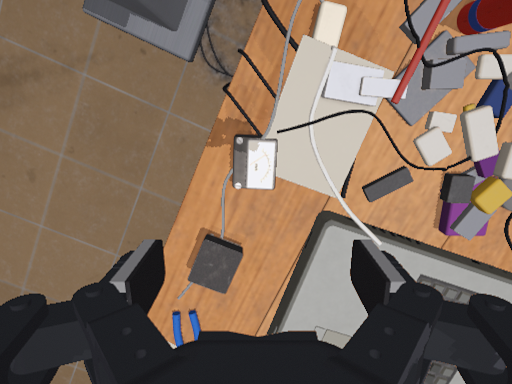

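The wrist view shows the dial-up meter at about (255,162), square to the image, so the yaw matches. The dial-down meter is at (216,263). I'll zoom in to get the edges.

```bash
python3 - <<'E'
from h import *
w=cv2.imread('pics/w1.png')
c=cv2.resize(w[120:205,215:295],None,fx=7,fy=7,interpolation=cv2.INTER_CUBIC)
cv2.imwrite('pics/w1c.png',c)
E
```

```text
(no output)
```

View pics/w1c.png

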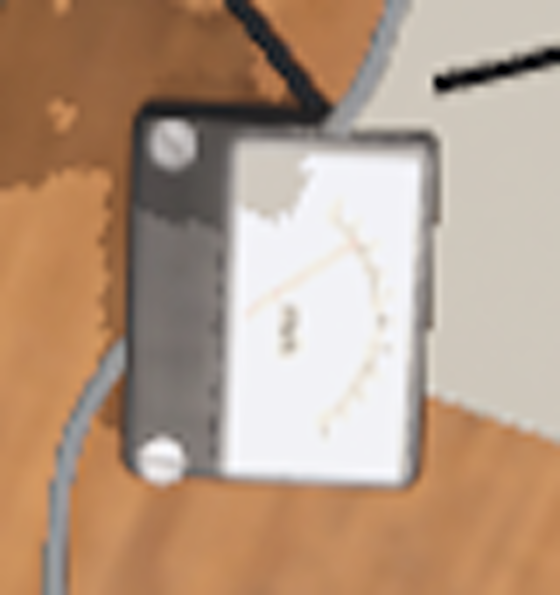

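The crop shows the case top's corners at about (138,115), (435,140), (418,487) and (127,475) in crop pixels. I'll cast them to z=22.

```bash
python3 - <<'E'
from h import *
d=np.load('w1.npz');K,P=d['K'],d['P']
c=np.array([[138,115],[435,140],[418,487],[127,475]])/7+[215,120]-.4
X=ray(K,P,c,22)[:,:2]
print(X.round(1),X.mean(0))
for i in range(4):
  v=X[(i+1)%4]-X[i];print(np.hypot(*v),np.degrees(np.arctan2(v[1],v[0])))
K,P=campose('top');print(proj(K,P,np.c_[X,[22]*4]))
E
```

```text
[[ 399.2 -244.9]
 [ 444.1 -229. ]
 [ 466.2 -282.3]
 [ 421.1 -300.4]] [ 432.63965525 -264.13117667]
47.58398418370528 19.585110892930942
57.69773187015081 -67.48159071505647
48.6078354730357 -158.10257663480155
59.61579450830435 111.47716980252154
[[304.42271688 214.56499456]
 [296.63943443 195.49498327]
 [319.1573402  185.56359247]
 [328.03355166 204.55939497]]
```

The centre comes out at (432.6, -264.1) with yaw about 22°, and the top view agrees. I'm descending and closing.

{"name": "move_arm", "arguments": {"plan": [[[-2.3,-2.5,-50],[0,0,-2],1],[[0,0,-50],[0,0,0],1],[[0,0,-50],[0,0,0],1],[[0,0,-40],[0,0,0],1],[[0,0,-20],[0,0,0],1],[[0,0,-10],[0,0,0],1],[[0,0,-8],[0,0,0],1],[[0,0,0],[0,0,0],1]]}}

```text
clock: 2.4
eef_pos: [430.9, -268.2, 3.4]
tool_rot: [-3.141, 0.0, 1.953]
force: [0.0, -0.1, 0.2]
width: 85.3
gripper_force: 0.0
```

{"name": "move_arm", "arguments": {"plan": [[[0,0,0],[0,0,0],0.5],[[0,0,0],[0,0,0],0.4],[[0,0,0],[0,0,0],0.3],[[0,0,0],[0,0,0],0.3],[[0,0,0],[0,0,0],0.3]]}}

```text
clock: 3.02
eef_pos: [431.7, -268.0, 4.4]
tool_rot: [3.14, 0.001, 1.953]
force: [-0.4, 1.0, 5.8]
width: 50.2
gripper_force: 62.8
```

Gripped at 50 mm width. Next I lift and carry at height, past the can, to a hover over the cradle.

{"name": "move_arm", "arguments": {"plan": [[[0,0,5],[0,0,0],0.3],[[0,0,15],[0,0,0],0.3],[[0,0,40],[0,0,0],0.3],[[0,0,50],[0,0,0],0.3],[[0,0,50],[0,0,0],0.3],[[0,0,40],[0,0,0],0.3],[[0,0,0],[0,0,0],0.3]]}}

```text
clock: 3.9
eef_pos: [432.6, -268.7, 207.0]
tool_rot: [3.137, 0.006, 1.953]
force: [1.2, -0.4, -1.6]
width: 50.8
gripper_force: 63.1
```

{"name": "move_arm", "arguments": {"plan": [[[1,20,0],[0,0,-1.5],0.3],[[2,40,0],[0,0,-2],0.3],[[2,45,0],[0,0,-2],0.3],[[2,45,0],[0,0,-2],0.3],[[2,45,0],[0,0,-2],0.3],[[2,45,0],[0,0,-2],0.3],[[2,45,0],[0,0,-2],0.3],[[2,40,0],[0,0,-1.3],0.3],[[0,25,0],[0,0,0],0.3],[[0,8,0],[0,0,0],0.3]]}}

```text
clock: 5.15
eef_pos: [444.9, 91.6, 202.7]
tool_rot: [-3.14, -0.0, 1.698]
force: [0.5, -0.9, -1.2]
width: 50.3
gripper_force: 63.0
```

```bash
python3 - <<'E'
from h import *
K,P=campose('wrist');s=status.read_state();w=cams.get_image('wrist');t=cams.get_image('top');cv2.imwrite('pics/w2.png',w);cv2.imwrite('pics/top2.png',t)
np.savez('w2',K=K,P=P)
print(s['clock'],s['eef_pos'],np.degrees(s['tool_rot']),s['width'],s['gripper_force'])
hsv=cv2.cvtColor(w,cv2.COLOR_BGR2HSV)
print(rect(cv2.inRange(hsv,(100,120,60),(125,255,255)),K,P,6.8,(0,0,512,384)))
E
```

```text
5.15 [444.91671115  91.57762992 202.71730372] [-1.79901568e+02 -1.21048086e-02  9.72984351e+01] 50.26935379471476 63.01788568496704
(((441.4772033691406, 126.13043975830078), (92.99983978271484, 90.92086791992188), 7.3488969802856445), 6299.0)
```

View pics/w2.png

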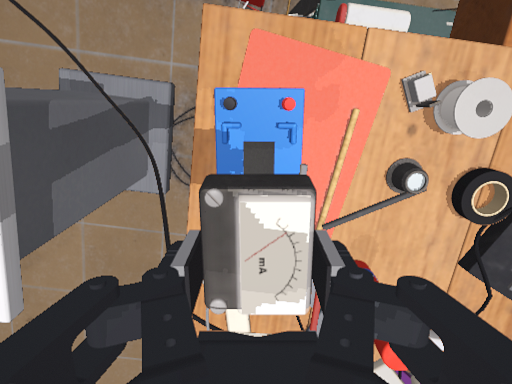

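The view shows the meter held square and dial up, with its case top spanning about cols 202–315 and rows 187–314. The cradle's far edge is at row 88. I'm working out the held offset.

```bash
python3 - <<'E'
from h import *
d=np.load('w2.npz');K,P=d['K'],d['P']
X=ray(K,P,[[203,187],[314,187],[313,313],[205,314]],220)[:,:2];print(X.round(1),X.mean(0))
for i in range(4): print(np.hypot(*(X[(i+1)%4]-X[i])))
e=ray(K,P,[[216,88.5],[304,87.5]],6.8)[:,:2];print(e.round(1),e.mean(0)-80*np.array([-.127,.992]))
E
```

```text
[[418.2 121.6]
 [464.1 127.5]
 [474.5  66.9]
 [424.2  59.7]] [445.2673458   93.92565652]
46.322026464337966
61.56064555286501
50.863867511833334
62.13051928617171
[[392.2 165.1]
 [482.  177.7]] [447.25533142  92.04195662]
```

{"name": "move_arm", "arguments": {"plan": [[[1.6,-1.5,-50],[0,0,0],0.3],[[0,0,-50],[0,0,0],0.3],[[0,0,-45],[0,0,0],0.3],[[0,0,-20],[0,0,0],0.3],[[0,0,-7],[0,0,0],0.3],[[0,0,0],[0,0,0],0.3]]}}

```text
clock: 6.0
eef_pos: [447.6, 87.8, 31.3]
tool_rot: [-3.141, 0.0, 1.694]
force: [0.0, 0.5, -1.5]
width: 50.6
gripper_force: 63.0
```

```bash
python3 - <<'E'
from h import *
s=status.read_state();w=cams.get_image('wrist');cv2.imwrite('pics/w3.png',w)
print(s['clock'],s['eef_pos'],np.degrees(s['tool_rot']),s['force'])
cv2.imwrite('pics/w3c.png',cv2.resize(w[80:340,130:390],None,fx=2.2,fy=2.2))
E
```

```text
6.0 [447.61890238  87.8364688   31.3497587 ] [-1.79980305e+02  2.57402935e-02  9.70521182e+01] [ 0.02102582  0.50647261 -1.50838019]
```

View pics/w3c.png

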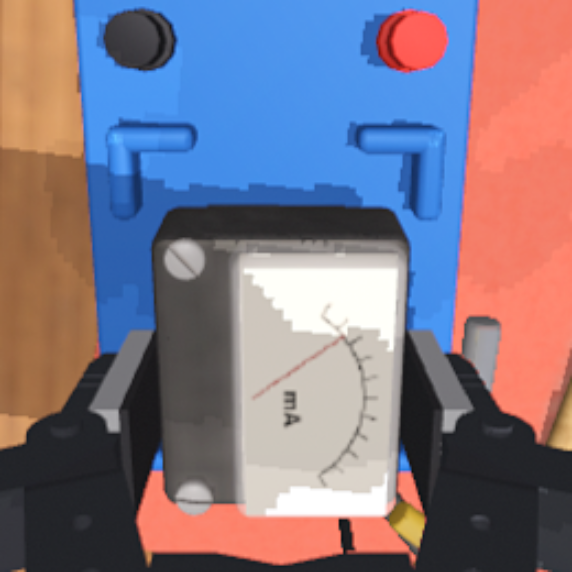

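The view shows the meter laterally centred between the corner walls, at crop x about 282 against a plate centre of about 280. I'll check the long direction from the walls.

```bash
python3 - <<'E'
from h import *
K,P=campose('wrist');f=lambda u,v,z:ray(K,P,[[u/2.2+130,v/2.2+80]],z)[0,:2]
yd=np.array([-.125,.992])
for n,u,v,z,l in[('wallL in',165,151,16.8,39),('wallR in',395,151,16.8,39),('wallL out',155,125,16.8,45),('postL',136,37,19.8,64),('postR',416,40,19.8,64),('postR24',416,40,24.8,64)]:
  X=f(u,v,z);print(n,X.round(1),(X-l*yd).round(1))
A=[f(155,240,49),f(408,240,49),f(398,505,49),f(165,500,49)];print(np.round(A,1),np.mean(A,0))
A=[f(113,128,16.8),f(444,128,16.8)];print(np.round(A,1),np.hypot(*(A[1]-A[0])),np.mean(A,0)-45*yd)
E
```

```text
wallL in [416.2 129. ] [421.1  90.3]
wallR in [468.8 135.5] [473.7  96.8]
wallL out [413.5 134.6] [419.1  90. ]
postL [408.5 153.4] [416.5  89.9]
postR [468.7 160.2] [476.7  96.8]
postR24 [467.7 160.1] [475.7  96.6]
[[420.4 117.2]
 [468.1 123.2]
 [476.3  64.9]
 [426.8  60. ]] [447.90463299  91.33663752]
[[404.  132.7]
 [479.  142.1]] 75.54967608196033 [447.15043803  92.7843586 ]
```

The cradle centre is about (447.1, 93.1) and the meter is at (447.9, 91.3). I'll correct this and lower slowly.

{"name": "move_arm", "arguments": {"plan": [[[-0.6,2,0],[0,0,0],0.3],[[0,0,-6],[0,0,0],0.3],[[0,0,-5],[0,0,0],0.3],[[0,0,-4],[0,0,0],0.3],[[0,0,-2],[0,0,0],0.3],[[0,0,0],[0,0,0],0.3]]}}

```text
clock: 6.8
eef_pos: [447.2, 90.8, 14.7]
tool_rot: [3.141, -0.0, 1.695]
force: [-0.2, 0.2, -1.9]
width: 50.4
gripper_force: 63.1
```

{"name": "move_arm", "arguments": {"plan": [[[0,0,-1],[0,0,0],0.3],[[0,0,0],[0,0,0],0.3]]}}

```text
clock: 7.05
eef_pos: [447.0, 90.8, 13.4]
tool_rot: [3.141, -0.0, 1.695]
force: [0.1, -0.0, -1.4]
width: 50.4
gripper_force: 63.1
```

{"name": "move_arm", "arguments": {"plan": [[[0,0,-1],[0,0,0],0.3],[[0,0,0],[0,0,0],0.3]]}}

```text
clock: 7.3
eef_pos: [446.9, 90.8, 12.2]
tool_rot: [-3.141, -0.0, 1.695]
force: [0.1, -0.0, -2.3]
width: 50.5
gripper_force: 63.1
```

{"name": "move_arm", "arguments": {"plan": [[[0,0,-0.8],[0,0,0],0.3],[[0,0,0],[0,0,0],0.3]]}}

```text
clock: 7.55
eef_pos: [446.9, 90.8, 11.4]
tool_rot: [-3.141, -0.0, 1.695]
force: [0.7, 0.6, -1.7]
width: 50.3
gripper_force: 63.1
```

{"name": "move_arm", "arguments": {"plan": [[[0,0,-0.6],[0,0,0],0.3],[[0,0,0],[0,0,0],0.3]]}}

```text
clock: 7.8
eef_pos: [446.9, 90.8, 11.2]
tool_rot: [3.141, 0.0, 1.695]
force: [-1.5, 0.1, 4.3]
width: 50.4
gripper_force: 63.6
```

There is light contact (+4 N), so the meter is on the floor. Releasing and retreating.

{"name": "move_arm", "arguments": {"plan": [[[0,0,0],[0,0,0],0.65],[[0,0,0],[0,0,0],0.75],[[0,0,0],[0,0,0],0.85],[[0,0,0],[0,0,0],0.85],[[0,0,10],[0,0,0],0.85],[[0,0,30],[0,0,0],0.85],[[0,0,50],[0,0,0],0.85],[[0,0,50],[0,0,0],0.85],[[0,0,40],[0,0,0],0.85],[[0,0,0],[0,0,0],0.85]]}}

```text
clock: 9.05
eef_pos: [448.7, 91.2, 194.1]
tool_rot: [3.135, -0.0, 1.694]
force: [0.6, -0.2, -0.6]
width: 72.4
gripper_force: 0.0
```

```bash
python3 - <<'E'
from h import *
s=status.read_state();w=cams.get_image('wrist');print(s['clock'],s['eef_pos'],s['force'],s['width'])
cv2.imwrite('pics/w4c.png',cv2.resize(w[60:280,150:370],None,fx=2.7,fy=2.7))
E
```

```text
9.05 [448.70658746  91.16603411 194.09179959] [ 0.58140607 -0.19629565 -0.56372763] 72.35660561862947
```

View pics/w4c.png

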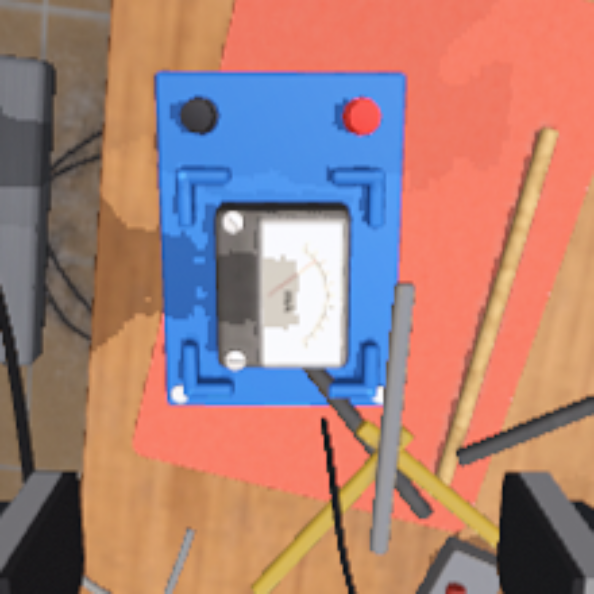

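The meter lies flat and dial up inside all four corner walls, with its long side along the pocket and the gripper clear. Handing in.

```bash
python3 -c "
from cell import ctrl
print(ctrl.finish_job())"
```

```text
the job is handed in; nothing more can be done
None
```

The dial-up meter is set down flat in the cradle pocket, dial up and long side along the pocket; the arm never went near the dial-down meter, and the job was handed in at about 9 s on the robot's clock.

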